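# Fetch the block holder from behind the bottles and set it on the cold plate

### The job

The specimen block holder stands at the back of the grey rack, boxed in by three tall containers. First move all three containers onto the steel side tray, standing upright, then set the holder flat inside the black frame on the cold plate, and only after that put each container back upright on the very spot of the rack where it stood at the start. Set things down rather than dropping them, do not tip the containers over, and leave the small vial, the jar and the mould where they are.

Things in the scene. Friction and masses are not known exactly. Their poses are not given: they have to be found in the camera images.
- holder: specimen block holder to be fetched: aluminium block 40 (x) x 36 (y) x 30 mm high with a cream wax block 28 x 24 x 8 mm on top, about 0.12 kg. Origin: centre of its underside, z up. Starts at about (25, 0, 4) mm in the rack frame, 13 mm before the back wall, axes roughly along the rack's; only its 36 mm width (along y) leaves room for fingers, once the containers are gone.
- bottle: round amber glass bottle with a small black cap: body 56 mm in diameter and straight up to 97 mm, total height 125 mm, about 0.22 kg. Origin: centre of its underside, z up. One of the three containers.
- flask: square white plastic flask, 48 x 48 mm, body straight up to 100 mm, with a round white cap (38 mm in diameter) up to 120 mm, about 0.2 kg. Origin: centre of its underside, x and y square to its sides, z up. One of the three containers.
- canister: slim round steel canister, 44 mm in diameter, straight up to 103 mm, slightly domed lid up to 112 mm, about 0.16 kg. Origin: centre of its underside, z up. One of the three containers.
- rack: fixed grey rack, floor 148 x 190 mm, 4 mm above the table; white back wall 50 mm high (inner face x = 58 mm), 12 mm lips elsewhere. Origin: at table height on its middle line, x to the back wall (away from the robot), y left. Round white floor marks at (-31, 0), (25, 54), (25, -54) mm: the containers start there in any order, within 4 mm, the flask within 0.15 rad of square to the rack.
- side_tray: fixed shallow stainless steel tray, the side area: 170 (its x) x 220 (its y) mm outside, walls 4 mm thick and 14 mm high, floor 4 mm above the table. Origin: centre of its underside, x away from the robot. Free for the three containers but for the small jar.
- cold_plate: fixed white cold plate, 160 x 160 mm, flat aluminium top 30 mm above the table. In the centre of the top is a black rectangular frame 8 mm high, bars 6 mm wide, opening 60 (its x) x 56 (its y) mm. Origin: centre of its underside, directly below the frame's centre.
- vial: small glass vial with white cap, 22 mm in diameter, 42 mm high, standing in the front left corner of the rack at about (-60, 72) mm in its frame; to be left alone. Origin: centre of its underside.
- jar: small glass jar with dark lid, 35 mm in diameter, 36 mm high, standing on the side tray by its far wall at x = 60 mm, y between -50 and 50 mm in the tray's frame; to be left alone. Origin: centre of its underside.
- mould: little steel mould, an open box 34 x 26 x 10 mm, lying at a corner of the cold plate at about (-56, -56) mm in its frame; to be left alone. Origin: centre of its underside.
Mind the look-alikes: they are no part of the job. What is shaped like the holder but pink is not meant.

How it is judged (in metres and radians):
On the way, in this order (a step that is already met when the one before it is completed fails the run):
1. all three containers stand upright and released on the side tray, while the holder is still at its place in the rack (x of bottle in the frame of side_tray between -0.08 and 0.08 m and y of bottle in the frame of side_tray between -0.105 and 0.105 m and z of bottle in the frame of side_tray between 0 and 0.01 m and angle between each of bottle, flask, canister's own z axis and vertical below 0.1 rad and contact force between each of bottle, flask, canister and the fingers below 0.3 N and x of flask in the frame of side_tray between -0.08 and 0.08 m and y of flask in the frame of side_tray between -0.105 and 0.105 m and z of flask in the frame of side_tray between 0 and 0.01 m and x of canister in the frame of side_tray between -0.08 and 0.08 m and y of canister in the frame of side_tray between -0.105 and 0.105 m and z of canister in the frame of side_tray between 0 and 0.01 m and distance of holder from where it was at the start of the episode below 0.02 m), for 0.2 s.
2. the holder lies flat inside the frame of the cold plate, released, while all three containers still stand on the side tray (horizontal distance between holder and cold_plate below 0.015 m and z of holder in the frame of cold_plate between 0.026 and 0.034 m and angle between each of holder, bottle, flask, canister's own z axis and vertical below 0.1 rad and contact force between each of holder, bottle, flask, canister and the fingers below 0.3 N and x of bottle in the frame of side_tray between -0.08 and 0.08 m and y of bottle in the frame of side_tray between -0.105 and 0.105 m and z of bottle in the frame of side_tray between 0 and 0.01 m and x of flask in the frame of side_tray between -0.08 and 0.08 m and y of flask in the frame of side_tray between -0.105 and 0.105 m and z of flask in the frame of side_tray between 0 and 0.01 m and x of canister in the frame of side_tray between -0.08 and 0.08 m and y of canister in the frame of side_tray between -0.105 and 0.105 m and z of canister in the frame of side_tray between 0 and 0.01 m), for 0.2 s.
At the end, for the whole second after the job is handed in: The holder rests flat on the cold plate inside the frame (its centre within 15 mm of the frame's centre) and each of the three containers stands upright, released and at rest within 15 mm of where it stood at the start (horizontal distance between holder and cold_plate below 0.015 m and z of holder in the frame of cold_plate between 0.026 and 0.034 m and angle between each of holder, bottle, flask, canister's own z axis and vertical below 0.1 rad and linear speed of each of holder, bottle, flask, canister below 0.02 m/s and distance of each of bottle, flask, canister from where it was at the start of the episode below 0.015 m); the robot touches nothing.
It fails at once if the vial, the jar or the mould is shifted by more than 30 mm or tipped over (distance of any of vial, jar, mould from where it was at the start of the episode above 0.03 m or angle between any of vial, jar, mould's own z axis and vertical above 0.6 rad).
It fails at once if a container is tipped by more than about 35 degrees (angle between any of bottle, flask, canister's own z axis and vertical above 0.6 rad).
It fails at once if a container or the holder is dropped (moves faster than 0.5 m/s while the fingers do not hold it: a fall of some 13 mm) ((linear speed of bottle above 0.5 m/s and contact force between bottle and the fingers below 0.05 N) or (linear speed of flask above 0.5 m/s and contact force between flask and the fingers below 0.05 N) or (linear speed of canister above 0.5 m/s and contact force between canister and the fingers below 0.05 N) or (linear speed of holder above 0.5 m/s and contact force between holder and the fingers below 0.05 N)).
It also fails if it takes over 147 s, if anything falls off the work surface, if the arm or the gripper's body presses on something with over 40 N, if the wrist force passes 120 N, or if a joint passes its speed limit or range.

### The arm

A 6-joint arm with a two-finger parallel gripper is mounted at the origin on the work surface. World frame = base frame: x ahead of the robot, y to its left, z up, the work surface at z = 0. Lengths are in m, angles in degrees, forces in N, time in s.
With the tool pointing down it reaches from about 0.4 to 0.825 m from the base axis. Payload 7 kg.
Tool frame: the origin (TCP) lies at the centre of the arm's flange, where the gripper is bolted on; the fingertips stand 178 mm ahead of it and the grasp point (between the pads) lies 159 mm ahead of it (tip_reach is the distance from the TCP to the fingertips, in m); z points along the fingers, y is the line along which they close (so a half turn about z gives the same grasp; the last joint's range is limited). The gripper opens to 88 mm and grips with 3 to 60 N. Pads are 19 mm wide; open, the fingers measure 130 mm over their backs; the gripper's body (78 mm by 193 mm) begins 47 mm behind the grasp point.
Start: joints at [-59.41, 20.546, 0.682, 0, -70.136, -16.507], TCP at [0.164, -0.655, 0.405] pointing down, gripper open.
Joint ranges: [-176.03, 176.03], [-82.01, 121.73], [-58.28, 71.71], [-173.87, 95.51], [-174.79, -0.11], [-173.66, 173.66]. Speed limits (degrees/s): [136.94, 136.94, 172.46, 180, 180, 180].

### API

Orientations are given as [roll, pitch, yaw] about the fixed x, y, z axes, in that order (R = Rz(yaw) Ry(pitch) Rx(roll)).
In Python, from plant import * gives the robot as it stands.
- The arm moves only by the shell command python3 -m handwheel 'ROWS'. ROWS is JSON, a list of rows, each a list of 7 numbers: the opening, from -1 (shut) to 1 (fully open), then the shift along the tool's x, y, z as a fraction of full scale, then the turn, a rotation vector about the tool's x, y, z as a fraction of full scale. A call has 1 to 5 rows; each row shifts and turns the commanded pose from where the row before left it, along the tool's axes as they then stand; what a row does not reach is not made up. Full scale, the value 1, is 0.025 m for a shift and 6 degrees for a turn. A row lasts 1/8 s, in which the tool goes at most 62.5 mm and 10.7 degrees, less where a joint would pass 70% of its speed; a pose out of reach is approached as far as the arm can. A call with a number of a shift or a turn outside -1 to 1 is refused whole. A call with a gripper value outside its range is refused whole. The fingers move at their own pace and stop on an object; the grip force is fixed at half the most. Time passes only in rows, so rows that do not move let the fingers close. It gives the time, the measured TCP pose, the force, the opening and the grip force at its end, in the units of the state.
- get_obs(): the state, without advancing time (a new reading comes with each control period).
- snapshot(name): name is "scene" or "top"; returns a dict with "color" (400x640x3 uint8, red, green, blue), "fx", "fy", "cx", "cy" (pixels), "R" (3x3) and "t" (3): a world point X has camera coordinates R X + t. Camera axes: x right, y down, z forward; pixel columns grow to the right and rows downward; lengths in m; the calibration is good to about 2 mm. A picture is of the moment at which its call begins. There is no depth.
- close_job(): hands the job in; it is judged then, once.
The state is a dict: "clock": time; "joint_pos": joint angles; "qvel": joint speeds; "tau": joint torques, N m; "tool_pos": TCP position; "orientation": TCP orientation; "force": force on the tool from outside, world axes, zero at the start; "moment": the same for the moment, N m; "opening": finger opening in m; "gripper_force": force on a finger pad.
Only numpy, scipy, OpenCV 4.12 (cv2) and the standard library are available. Lean on these libraries where they do the work, as an engineer would, in place of code of your own. Each camera call takes 0.05 s, during which the arm holds its last target. There are 200 camera calls.

## Working session

There is one attempt and no reset: what is moved stays moved. The work goes in short steps, Python scripts to look and compute and a shell command to move; the robot and the scene stay as the last step left them, time stands still between calls to the robot, and variables do not carry over. Pictures are saved under pics/ and viewed, at most 14 in all, crops included, and the job is handed in when it is done.

```bash
mkdir -p pics; ls
python3 - <<'E'
from plant import *
import cv2
o=get_obs();print(o)
for n in("scene","top"):
    s=snapshot(n);cv2.imwrite(f"pics/{n}0.png",s["color"][:,:,::-1]);print({k:s[k] for k in s if k!="color"})
E
```

```text
pics
{'clock': 0.0, 'joint_pos': array([-5.94106247e+01,  2.05910030e+01,  6.35126863e-01, -1.86579007e-02,
       -7.01349585e+01, -1.65072833e+01]), 'qvel': array([-0.01842599, -0.02653802, -0.04710192, -0.02891478, -0.02054323,
       -0.05306427]), 'tau': array([-8.65404490e-04, -5.82717061e+01,  2.93041921e+01,  6.99676797e+00,
        6.67884975e-03, -1.17167656e-04]), 'tool_pos': array([ 0.16419321, -0.65453756,  0.4037422 ]), 'orientation': array([ 1.79907925e+02, -8.99500563e-03, -1.65924255e+02]), 'force': array([-0.30362277, -0.41594652,  0.18234723]), 'moment': array([-0.00334543,  0.06814503,  0.03326454]), 'gripper_force': 0.0, 'opening': 0.08782427139450223}
{'fx': 424.9297660369485, 'fy': 424.9297660369485, 'cx': 318.131071287931, 'cy': 197.597384779568, 'R': array([[ 0.7846358 ,  0.6196406 ,  0.0198035 ],
       [ 0.41071628, -0.49562155, -0.76529172],
       [-0.46439078,  0.6086089 , -0.6433789 ]]), 't': array([-0.4100042 , -0.17380021,  1.41447169])}
{'fx': 450.2149606343625, 'fy': 450.2149606343625, 'cx': 323.326868338141, 'cy': 202.59523126393742, 'R': array([[-0.15544573, -0.98783235, -0.00488682],
       [-0.96741688,  0.15323025, -0.20155662],
       [ 0.19985295, -0.02660353, -0.97946467]]), 't': array([0.06340733, 0.53503055, 0.92632436])}
```

View pics/top0.png

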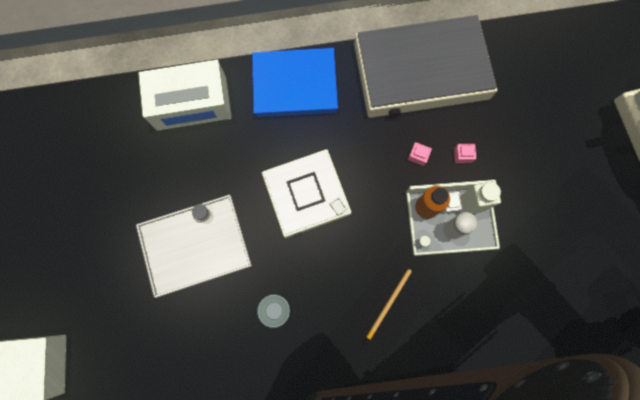

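View pics/scene0.png

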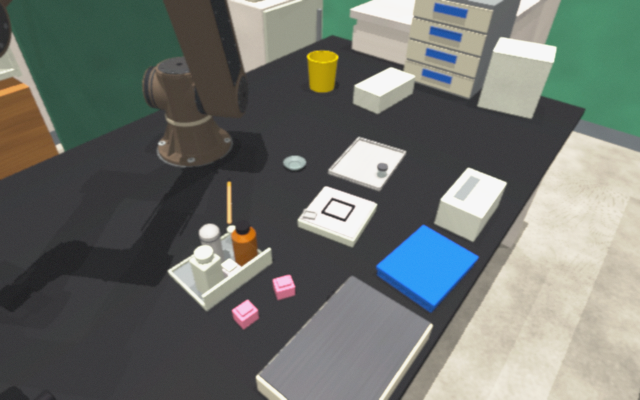

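The top view shows the rack around (453,217): bottle at (435,200), canister at (465,223), flask at (488,193). The tray is around (194,246) with the jar at (201,212), and the cold plate around (306,192). I'll enlarge these for exact pixels.

```bash
cat > h.py <<'E'
from plant import *
import numpy as np, cv2
def ray(s,u,v,z):
    d=s["R"].T@np.array([(u-s["cx"])/s["fx"],(v-s["cy"])/s["fy"],1]); c=-s["R"].T@s["t"]
    return c+d*(z-c[2])/d[2]
def proj(s,X):
    p=s["R"]@np.array(X)+s["t"]; return np.array([s["fx"]*p[0]/p[2]+s["cx"],s["fy"]*p[1]/p[2]+s["cy"]])
def crop(s,x0,y0,x1,y1,k,name):
    c=cv2.resize(np.ascontiguousarray(s["color"][y0:y1,x0:x1,::-1]),None,fx=k,fy=k,interpolation=cv2.INTER_CUBIC)
    for x in range((x0+9)//10*10,x1,10): cv2.putText(c,str(x),((x-x0)*k,8),0,.3,(0,255,255));cv2.line(c,((x-x0)*k+k//2,10),((x-x0)*k+k//2,16),(0,255,255))
    for y in range((y0+9)//10*10,y1,10): cv2.putText(c,str(y),(0,(y-y0)*k+4),0,.3,(0,255,255));cv2.line(c,(20,(y-y0)*k+k//2),(26,(y-y0)*k+k//2),(0,255,255))
    cv2.imwrite(name,c)
E
python3 - <<'E'
from h import *
s=snapshot("top")
crop(s,400,170,506,262,6,"pics/rack.png")
crop(s,130,145,360,300,3,"pics/tp.png")
s=snapshot("scene")
crop(s,160,210,290,310,6,"pics/srack.png")
E
```

```text
(no output)
```

View pics/rack.png

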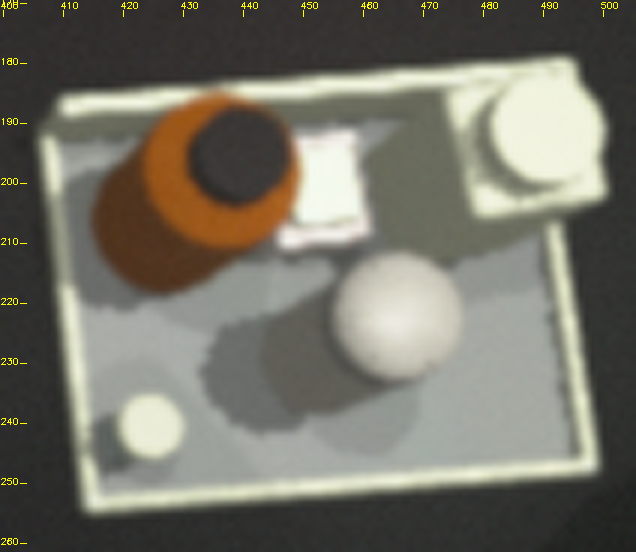

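View pics/tp.png

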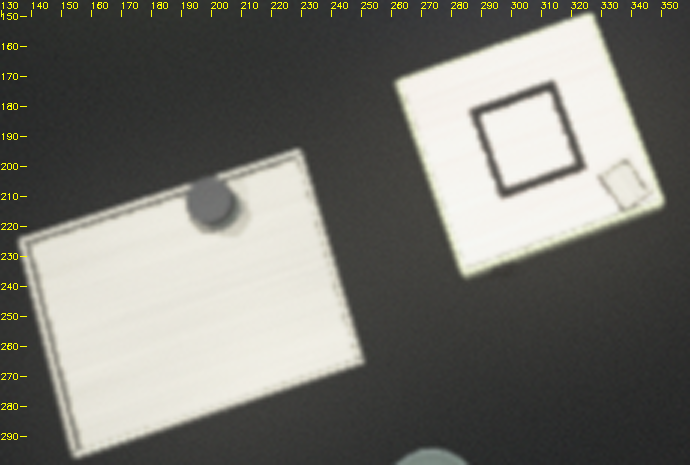

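View pics/srack.png

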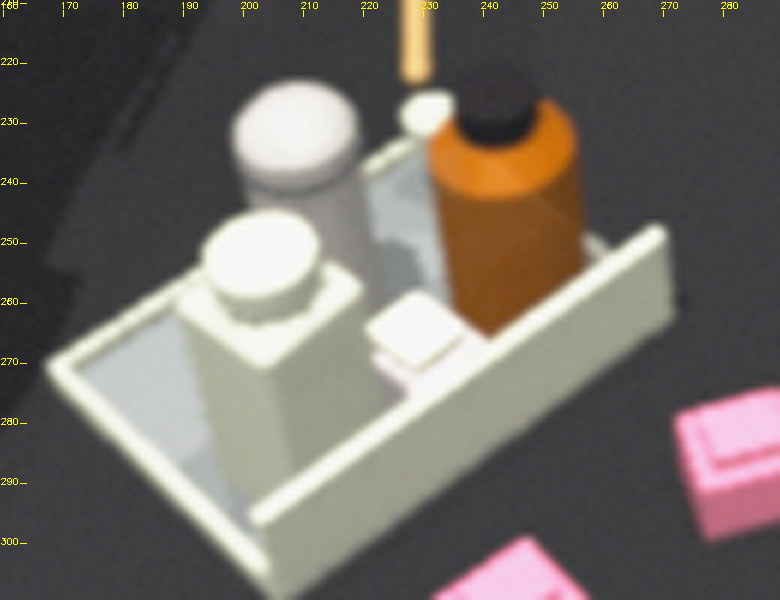

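Rack crop: bottle cap (239,158), canister lid (398,316), flask cap (547,130) in crop pixels. Tray and plate corners and the frame are clear in the second crop. In the scene crop the cap tops are at bottle (498,95), flask (262,248), canister (296,128). Now I'll turn these into metric positions.

```bash
cat > m.py <<'E'
from h import *
T=snapshot("top");S=snapshot("scene")
r=lambda a,z:ray(T,400+a[0]/6-.5,170+a[1]/6-.5,z)[:2]
q=lambda a,z:ray(T,130+a[0]/3-.5,145+a[1]/3-.5,z)[:2]
p=lambda a,z:ray(S,160+a[0]/6-.5,210+a[1]/6-.5,z)[:2]
E
python3 - <<'E'
from m import *
np.set_printoptions(precision=4,suppress=True)
def rect(P):
    P=np.array(P); e=np.diff(np.vstack([P,P[:1]]),axis=0); return P.mean(0),np.linalg.norm(e,axis=1),np.degrees(np.arctan2(e[:,1],e[:,0]))
print("cams",-T["R"].T@T["t"],-S["R"].T@S["t"])
print("tray",rect([q(a,.014) for a in[(20,239),(300,150),(364,361),(73,457)]]))
print("plate",rect([q(a,.03) for a in[(396,82),(594,12),(664,205),(464,277)]]))
print("frame",rect([q(a,.038) for a in[(470,111),(554,82),(584,167),(502,196)]]))
print("jar",q((211,202),.036))
fl,fr=r((87,511),.012),r((597,470),.012)
wl,wr=r((60,97),.05),r((575,58),.05)   # back wall top outer corners
print("front",fl,fr,np.linalg.norm(fl-fr),"dir",np.degrees(np.arctan2(*(fl-fr)[::-1]))-90)
print("wall",wl,wr,np.linalg.norm(wl-wr),"dir",np.degrees(np.arctan2(*(wl-wr)[::-1]))-90)
print("depth",np.linalg.norm((wl+wr-fl-fr)/2), np.degrees(np.arctan2(*(wl+wr-fl-fr)[::-1])))
for n,a,b,z in[("bottle",(239,158),(498,95),.125),("canister",(398,316),(296,126),.108),("flask",(547,130),(262,248),.12)]:
    print(n,r(a,z),p(b,z))
print("bottle shoulder",r((221,170),.097))
print("wax",rect([r(a,.042) for a in [(358,130),(293,140),(299,225),(357,220)]]))
print("vial",r((151,426),.042))
# flask box visible corners top z=.1
print("flask corners",r((446,92),.1),r((475,216),.1),r((606,198),.1))
E
```

```text
cams [0.3423 0.0053 1.0155] [ 1.05   -0.6929  0.7852]
tray (array([0.4982, 0.2808]), array([0.2186, 0.1682, 0.2206, 0.1685]), array([ -80.7422, -170.2557,   99.3422,    9.0541]))
plate (array([0.5736, 0.0132]), array([0.1596, 0.1585, 0.1568, 0.1578]), array([ -78.7281, -169.9394,  101.0287,   11.0848]))
frame (array([0.5747, 0.0142]), array([0.0665, 0.0689, 0.0642, 0.0691]), array([ -79.3153, -169.9178,  100.8757,   11.9544]))
jar [0.5643 0.2521]
front [ 0.399  -0.2025] [ 0.3844 -0.3921] 0.19017373125182602 dir -4.3941214582452375
wall [ 0.5472 -0.2145] [ 0.5321 -0.4044] 0.19053607960873634 dir -4.564759395797736
depth 0.14847496079844008 -4.695969901683174
bottle [ 0.5011 -0.2528] [ 0.5031 -0.2515]
canister [ 0.4419 -0.2997] [ 0.443  -0.2998]
flask [ 0.4952 -0.3595] [ 0.4915 -0.3545]
bottle shoulder [ 0.5029 -0.2539]
wax (array([ 0.5032, -0.3072]), array([0.0245, 0.032 , 0.0214, 0.034 ]), array([ 89.8955, 171.7934, -93.9951, -13.0347]))
vial [ 0.4237 -0.2251]
flask corners [ 0.5173 -0.3361] [ 0.4728 -0.3362] [ 0.4719 -0.3822]
```

Checks hold: the tray measures 219×168 mm, the plate about 158 mm, the rack 190×148.5 mm at yaw −4.6°, and the two views agree to 2–5 mm. First I turn the tool so it closes along the rack's x axis, and descend to travel height.

```bash
cat > go.py <<'E'
import sys
from h import *
from scipy.spatial.transform import Rotation as Ro
o=get_obs(); R=Ro.from_euler("xyz",o["orientation"],degrees=True).as_matrix()
p=np.array([float(a) for a in sys.argv[1:4]])
print("at",o["tool_pos"].round(4),o["orientation"].round(2),"t",o["clock"],"open",round(o["opening"],4))
print("units",(R.T@(p-o["tool_pos"])/.025).round(2))
E
python3 -m handwheel '[[1,0,0,0.2,0,0,-1],[1,0,0,0.25,0,0,-1],[1,0,0,0.25,0,0,-1],[1,0,0,0.25,0,0,-1],[1,0,0,0.25,0,0,-1]]'
python3 -m handwheel '[[1,0,0,0.25,0,0,-1],[1,0,0,0.25,0,0,-1],[1,0,0,0.25,0,0,-1],[1,0,0,0.25,0,0,-1],[1,0,0,0.25,0,0,-1]]'
python3 -m handwheel '[[1,0,0,0.25,0,0,-1],[1,0,0,0.25,0,0,-1],[1,0,0,0.25,0,0,-0.2],[1,0,0,0,0,0,0]]'
python3 go.py .502 -.2528 .325
```

```text
clock: 0.92
tool_pos: [0.1642, -0.6547, 0.3744]
orientation: [180.0, 0.0, -135.7]
force: [-0.1, -0.1, 0.8]
opening: 0.0875
gripper_force: 0.0
clock: 1.55
tool_pos: [0.1642, -0.6547, 0.3431]
orientation: [180.0, 0.0, -105.7]
force: [0.3, -0.1, 0.4]
opening: 0.0876
gripper_force: 0.0
clock: 2.05
tool_pos: [0.1642, -0.6545, 0.324]
orientation: [180.0, 0.1, -92.8]
force: [0.4, -0.6, -0.0]
opening: 0.0872
gripper_force: 0.0
at [ 0.1642 -0.6545  0.324 ] [ 1.7997e+02  6.0000e-02 -9.2820e+01] t 2.05 open 0.0872
units [-16.71 -12.71  -0.03]
```

```bash
for i in 1 2 3; do :; done
python3 -m handwheel '[[1,-1,-0.76,0,0,0,0],[1,-1,-0.76,0,0,0,0],[1,-1,-0.76,0,0,0,0],[1,-1,-0.76,0,0,0,0],[1,-1,-0.76,0,0,0,0]]' >/dev/null
python3 -m handwheel '[[1,-1,-0.76,0,0,0,0],[1,-1,-0.76,0,0,0,0],[1,-1,-0.76,0,0,0,0],[1,-1,-0.76,0,0,0,0],[1,-1,-0.76,0,0,0,0]]' >/dev/null
python3 -m handwheel '[[1,-1,-0.76,0,0,0,0],[1,-1,-0.76,0,0,0,0],[1,-1,-0.76,0,0,0,0],[1,-1,-0.76,0,0,0,0],[1,-1,-0.76,0,0,0,0]]' >/dev/null
python3 -m handwheel '[[1,-1,-0.76,0,0,0,0],[1,-0.71,-0.55,0,0,0,0],[1,0,0,0,0,0,0]]'
python3 go.py .502 -.2528 .249
```

```text
clock: 4.3
tool_pos: [0.5023, -0.2516, 0.3248]
orientation: [-180.0, -0.0, -92.7]
force: [0.2, 0.0, 0.5]
opening: 0.0878
gripper_force: 0.0
at [ 0.5023 -0.2516  0.3248] [-1.7998e+02 -1.0000e-02 -9.2660e+01] t 4.3 open 0.0878
units [0.05 0.01 3.03]
```

```bash
python3 -m handwheel '[[1,0.05,0,0.6,0,0,0],[1,0,0,0.8,0,0,0],[1,0,0,0.8,0,0,0],[1,0,0,0.6,0,0,0],[1,0,0,0.22,0,0,0]]'
python3 -m handwheel '[[-1,0,0,0,0,0,0],[-1,0,0,0,0,0,0],[-1,0,0,0,0,0,0],[-1,0,0,0,0,0,0]]'
python3 -m handwheel '[[-1,0,0,0,0,0,0]]'
python3 go.py .4724 .3456 .325
```

```text
clock: 4.92
tool_pos: [0.5007, -0.2541, 0.2478]
orientation: [179.9, 0.0, -92.8]
force: [-0.2, 0.3, -0.0]
opening: 0.0877
gripper_force: 0.0
clock: 5.42
tool_pos: [0.502, -0.2538, 0.2499]
orientation: [-179.9, -0.0, -92.7]
force: [2.4, -0.1, 1.9]
opening: 0.0556
gripper_force: 30.0
clock: 5.55
tool_pos: [0.502, -0.2538, 0.2499]
orientation: [-179.9, -0.0, -92.7]
force: [1.4, -0.6, 3.0]
opening: 0.0556
gripper_force: 30.0
at [ 0.502  -0.2538  0.2499] [-1.7988e+02 -3.0000e-02 -9.2690e+01] t 5.55 open 0.0556
units [-23.89   2.3   -3.02]
```

```bash
python3 -m handwheel '[[-1,0,0,-0.3,0,0,0],[-1,0,0,-0.7,0,0,0],[-1,0,0,-0.9,0,0,0],[-1,-0.3,0,-0.8,0,0,0],[-1,-0.6,0.1,-0.32,0,0,0]]'
python3 -m handwheel '[[-1,-1,0.1,0,0,0,0],[-1,-1,0.1,0,0,0,0],[-1,-1,0.1,0,0,0,0],[-1,-1,0.1,0,0,0,0],[-1,-1,0.1,0,0,0,0]]'
python3 -m handwheel '[[-1,-1,0.1,0,0,0,0],[-1,-1,0.1,0,0,0,0],[-1,-1,0.1,0,0,0,0],[-1,-1,0.1,0,0,0,0],[-1,-1,0.1,0,0,0,0]]' >/dev/null
python3 -m handwheel '[[-1,-1,0.1,0,0,0,0],[-1,-1,0.1,0,0,0,0],[-1,-1,0.1,0,0,0,0],[-1,-1,0.1,0,0,0,0],[-1,-1,0.1,0,0,0,0]]' >/dev/null
python3 -m handwheel '[[-1,-1,0.1,0,0,0,0],[-1,-1,0.1,0,0,0,0],[-1,-1,0.1,0,0,0,0],[-1,-1,0.1,0,0,0,0],[-1,-1,0.1,0,0,0,0]]' >/dev/null
python3 -m handwheel '[[-1,-1,0.1,0,0,0,0],[-1,-1,0.1,0,0,0,0],[-1,-0.6,0.1,0,0,0,0],[-1,-0.4,0,0,0,0,0],[-1,0,0,0,0,0,0]]'
python3 go.py .4724 .3456 .2505
```

```text
clock: 6.18
tool_pos: [0.4996, -0.2309, 0.3254]
orientation: [-180.0, 0.0, -92.8]
force: [0.6, 0.6, -3.4]
opening: 0.0555
gripper_force: 29.9
clock: 6.8
tool_pos: [0.4923, -0.1044, 0.3239]
orientation: [179.9, 0.0, -92.7]
force: [0.5, -0.0, -2.5]
opening: 0.0558
gripper_force: 29.9
clock: 9.3
tool_pos: [0.4698, 0.3463, 0.3245]
orientation: [180.0, -0.0, -92.7]
force: [-0.8, -1.2, -2.9]
opening: 0.0556
gripper_force: 29.9
at [0.4698 0.3463 0.3245] [ 1.7999e+02 -2.0000e-02 -9.2690e+01] t 9.3 open 0.0556
units [ 0.02 -0.11  2.96]
```

```bash
python3 -m handwheel '[[-1,0,-0.1,0.7,0,0,0],[-1,0,0,0.9,0,0,0],[-1,0,0,0.8,0,0,0],[-1,0,0,0.35,0,0,0],[-1,0,0,0.15,0,0,0]]'
python3 -m handwheel '[[-1,0,0,0.03,0,0,0],[-1,0,0,0,0,0,0]]'
```

```text
clock: 9.93
tool_pos: [0.4724, 0.3454, 0.2514]
orientation: [180.0, -0.1, -92.7]
force: [0.2, -0.8, -2.5]
opening: 0.0554
gripper_force: 29.9
clock: 10.18
tool_pos: [0.4724, 0.346, 0.252]
orientation: [-180.0, 0.0, -92.7]
force: [-0.6, 0.4, -2.7]
opening: 0.0555
gripper_force: 29.9
```

```bash
python3 -m handwheel '[[-1,0,0,0.04,0,0,0],[-1,0,0,0,0,0,0]]'|grep -E "force: \[|tool"
python3 -m handwheel '[[-1,0,0,0.04,0,0,0],[-1,0,0,0,0,0,0]]'|grep -E "force: \[|tool"
```

```text
tool_pos: [0.4722, 0.3458, 0.2506]
force: [0.4, 0.6, -2.7]
tool_pos: [0.4723, 0.346, 0.2499]
force: [-0.7, -0.1, 1.6]
```

```bash
python3 -m handwheel '[[1,0,0,0,0,0,0],[1,0,0,0,0,0,0],[1,0,0,0,0,0,0],[1,0,0,-0.3,0,0,0],[1,0,0,-0.8,0,0,0]]'
python3 -m handwheel '[[1,0,0,-1,0,0,0],[1,0,0,-0.9,0,0,0]]'
python3 go.py .4425 -.2998 .325
```

```text
clock: 11.3
tool_pos: [0.4721, 0.3456, 0.2767]
orientation: [179.9, -0.1, -92.7]
force: [0.3, -0.1, -0.1]
opening: 0.0874
gripper_force: 0.0
clock: 11.55
tool_pos: [0.4723, 0.3458, 0.3258]
orientation: [-180.0, 0.0, -92.7]
force: [0.4, 0.6, 0.0]
opening: 0.0876
gripper_force: 0.0
at [0.4723 0.3458 0.3258] [-1.7997e+02  2.0000e-02 -9.2710e+01] t 11.55 open 0.0876
units [ 2.585e+01 -3.000e-02  2.000e-02]
```

```bash
python3 -m handwheel '[[1,1,0,0,0,0,0],[1,1,0,0,0,0,0],[1,1,0,0,0,0,0],[1,1,0,0,0,0,0],[1,1,0,0,0,0,0]]'>/dev/null
python3 -m handwheel '[[1,1,0,0,0,0,0],[1,1,0,0,0,0,0],[1,1,0,0,0,0,0],[1,1,0,0,0,0,0],[1,1,0,0,0,0,0]]'>/dev/null
python3 -m handwheel '[[1,1,0,0,0,0,0],[1,1,0,0,0,0,0],[1,1,0,0,0,0,0],[1,1,0,0,0,0,0],[1,1,0,0,0,0,0]]'>/dev/null
python3 -m handwheel '[[1,1,0,0,0,0,0],[1,1,0,0,0,0,0],[1,1,0,0,0,0,0],[1,1,0,0,0,0,0],[1,1,0,0,0,0,0]]'>/dev/null
python3 -m handwheel '[[1,1,0,0,0,0,0],[1,1,0,0,0,0,0],[1,1,0,0,0,0,0],[1,1,0,0,0,0,0],[1,1,0,0,0,0,0]]'>/dev/null
python3 -m handwheel '[[1,0.85,0,0,0,0,0],[1,0,0,0,0,0,0]]'
python3 go.py .4425 -.2998 .2495
python3 - <<'E'
from h import *
s=snapshot("top");crop(s,120,170,506,300,2,"pics/a1.png")
E
```

```text
clock: 14.92
tool_pos: [0.4408, -0.3012, 0.3241]
orientation: [180.0, 0.0, -92.8]
force: [-0.2, 0.2, -0.2]
opening: 0.0878
gripper_force: 0.0
at [ 0.4408 -0.3012  0.3241] [179.97   0.   -92.83] t 14.925 open 0.0878
units [-0.06 -0.07  2.98]
```

View pics/a1.png

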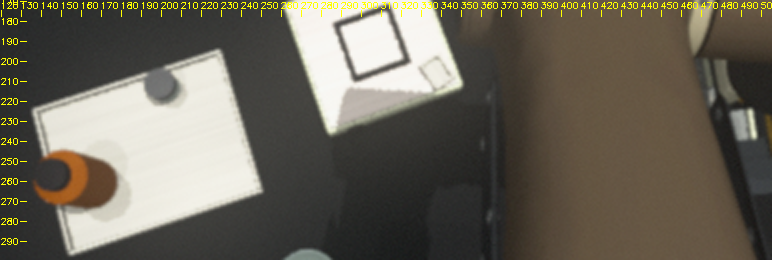

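The bottle stands upright in the left of the tray (cap at about (147,257)), and the jar is untouched at (201,212). Next is the canister.

```bash
python3 -m handwheel '[[1,-0.06,-0.07,0.6,0,0,0],[1,0,0,0.8,0,0,0],[1,0,0,0.8,0,0,0],[1,0,0,0.6,0,0,0],[1,0,0,0.18,0,0,0]]'|grep -E "force: \[|tool"
python3 -m handwheel '[[-1,0,0,0,0,0,0],[-1,0,0,0,0,0,0],[-1,0,0,0,0,0,0],[-1,0,0,0,0,0,0],[-1,0,0,0,0,0,0]]'
python3 go.py .4835 .2785 .325
```

```text
tool_pos: [0.4432, -0.2978, 0.2486]
force: [-0.6, -0.3, 0.5]
clock: 16.23
tool_pos: [0.4435, -0.2983, 0.2501]
orientation: [-180.0, -0.0, -92.7]
force: [0.1, -0.8, -1.7]
opening: 0.0437
gripper_force: 30.2
at [ 0.4435 -0.2983  0.2501] [-1.7997e+02 -1.0000e-02 -9.2720e+01] t 16.225 open 0.0437
units [-23.12  -0.51  -3.  ]
```

```bash
python3 -m handwheel '[[-1,0,0,-0.3,0,0,0],[-1,0,0,-0.7,0,0,0],[-1,0,0,-0.9,0,0,0],[-1,-0.3,0,-0.8,0,0,0],[-1,-0.6,0,-0.3,0,0,0]]'|grep -E "force|tool"
python3 -m handwheel '[[-1,-1,-0.03,0,0,0,0],[-1,-1,-0.03,0,0,0,0],[-1,-1,-0.03,0,0,0,0],[-1,-1,-0.03,0,0,0,0],[-1,-1,-0.03,0,0,0,0]]'>/dev/null
python3 -m handwheel '[[-1,-1,-0.03,0,0,0,0],[-1,-1,-0.03,0,0,0,0],[-1,-1,-0.03,0,0,0,0],[-1,-1,-0.03,0,0,0,0],[-1,-1,-0.03,0,0,0,0]]'>/dev/null
python3 -m handwheel '[[-1,-1,-0.03,0,0,0,0],[-1,-1,-0.03,0,0,0,0],[-1,-1,-0.03,0,0,0,0],[-1,-1,-0.03,0,0,0,0],[-1,-1,-0.03,0,0,0,0]]'>/dev/null
python3 -m handwheel '[[-1,-1,-0.03,0,0,0,0],[-1,-1,0,0,0,0,0],[-1,-1,0,0,0,0,0],[-1,-1,0,0,0,0,0],[-1,-1,0,0,0,0,0]]'>/dev/null
python3 -m handwheel '[[-1,-1,0,0,0,0,0],[-1,-0.8,0,0,0,0,0],[-1,-0.42,0,0,0,0,0],[-1,0,0,0,0,0,0]]'|grep -E "force|tool"
python3 -m handwheel '[[-1,0,0,0.7,0,0,0],[-1,0,0,0.9,0,0,0],[-1,0,0,0.8,0,0,0],[-1,0,0,0.35,0,0,0],[-1,0,0,0.15,0,0,0]]'|grep -E "force|tool"
python3 go.py .4835 .2785 .250
```

```text
tool_pos: [0.4446, -0.2756, 0.3262]
force: [-0.0, 0.3, -2.4]
gripper_force: 30.0
tool_pos: [0.4828, 0.279, 0.3247]
force: [0.6, -0.0, -2.2]
gripper_force: 30.0
tool_pos: [0.4829, 0.2781, 0.2523]
force: [0.5, 0.1, -2.0]
gripper_force: 30.0
at [0.4829 0.2781 0.2523] [ 1.7999e+02 -2.0000e-02 -9.2740e+01] t 20.475 open 0.0435
units [-0.02 -0.02  0.09]
```

```bash
python3 -m handwheel '[[-1,0,0,0.05,0,0,0],[-1,0,0,0,0,0,0]]'|grep -E "force: \[|tool"
python3 -m handwheel '[[-1,0,0,0.03,0,0,0],[-1,0,0,0,0,0,0]]'|grep -E "force: \[|tool"
```

```text
tool_pos: [0.483, 0.2786, 0.2517]
force: [0.6, -0.2, -1.3]
tool_pos: [0.4828, 0.2785, 0.2506]
force: [0.6, 0.1, -1.4]
```

```bash
python3 -m handwheel '[[-1,0,0,0.03,0,0,0],[-1,0,0,0,0,0,0]]'|grep -E "force: \[|tool"
python3 -m handwheel '[[1,0,0,0,0,0,0],[1,0,0,0,0,0,0],[1,0,0,0,0,0,0],[1,0,0,-0.3,0,0,0],[1,0,0,-0.8,0,0,0]]'|grep -E "force: \[|tool"
python3 -m handwheel '[[1,0,0,-1,0,0,0],[1,0,0,-0.9,0,0,0]]'
python3 go.py .494 -.358 .325
```

```text
tool_pos: [0.4829, 0.2786, 0.2501]
force: [-1.0, -0.2, 3.5]
tool_pos: [0.4826, 0.2783, 0.277]
force: [0.5, 0.4, -0.1]
clock: 22.1
tool_pos: [0.4829, 0.2785, 0.3261]
orientation: [-180.0, 0.0, -92.7]
force: [0.3, 0.4, -0.0]
opening: 0.088
gripper_force: 0.0
at [0.4829 0.2785 0.3261] [-1.7997e+02  2.0000e-02 -9.2710e+01] t 22.1 open 0.088
units [25.41 -1.65  0.03]
```

```bash
python3 -m handwheel '[[1,1,-0.06,0,0,0,0],[1,1,-0.06,0,0,0,0],[1,1,-0.06,0,0,0,0],[1,1,-0.06,0,0,0,0],[1,1,-0.06,0,0,0,0]]'>/dev/null
python3 -m handwheel '[[1,1,-0.06,0,0,0,0],[1,1,-0.06,0,0,0,0],[1,1,-0.06,0,0,0,0],[1,1,-0.06,0,0,0,0],[1,1,-0.06,0,0,0,0]]'>/dev/null
python3 -m handwheel '[[1,1,-0.06,0,0,0,0],[1,1,-0.06,0,0,0,0],[1,1,-0.06,0,0,0,0],[1,1,-0.06,0,0,0,0],[1,1,-0.06,0,0,0,0]]'>/dev/null
python3 -m handwheel '[[1,1,-0.06,0,0,0,0],[1,1,-0.06,0,0,0,0],[1,1,-0.06,0,0,0,0],[1,1,-0.06,0,0,0,0],[1,1,-0.06,0,0,0,0]]'>/dev/null
python3 -m handwheel '[[1,1,-0.06,0,0,0,0],[1,1,-0.06,0,0,0,0],[1,1,-0.06,0,0,0,0],[1,1,-0.06,0,0,0,0],[1,1,-0.06,0,0,0,0]]'>/dev/null
python3 -m handwheel '[[1,0.41,-0.15,0,0,0,0],[1,0,0,0,0,0,0]]'
python3 go.py .494 -.358 .2495
```

```text
clock: 25.48
tool_pos: [0.4932, -0.3588, 0.324]
orientation: [179.9, 0.0, -92.8]
force: [-0.1, 0.1, -0.6]
opening: 0.0876
gripper_force: 0.0
at [ 0.4932 -0.3588  0.324 ] [ 1.7995e+02  2.0000e-02 -9.2810e+01] t 25.475 open 0.0876
units [-0.03 -0.03  2.98]
```

```bash
python3 -m handwheel '[[1,0,-0.03,0.6,0,0,0],[1,0,0,0.8,0,0,0],[1,0,0,0.8,0,0,0],[1,0,0,0.6,0,0,0],[1,0,0,0.18,0,0,0]]'|grep -E "force: \[|tool"
python3 -m handwheel '[[-1,0,0,0,0,0,0],[-1,0,0,0,0,0,0],[-1,0,0,0,0,0,0],[-1,0,0,0,0,0,0],[-1,0,0,0,0,0,0]]'
python3 go.py .4943 .2135 .325
```

```text
tool_pos: [0.4943, -0.3574, 0.2488]
force: [-0.0, 0.1, 0.4]
clock: 26.72
tool_pos: [0.4948, -0.3581, 0.2505]
orientation: [-180.0, -0.0, -92.7]
force: [0.6, -0.7, 1.5]
opening: 0.0486
gripper_force: 29.3
at [ 0.4948 -0.3581  0.2505] [-1.7995e+02 -2.0000e-02 -9.2710e+01] t 26.725 open 0.0486
units [-22.84   1.1   -2.99]
```

```bash
python3 -m handwheel '[[-1,0,0,-0.3,0,0,0],[-1,0,0,-0.7,0,0,0],[-1,0,0,-0.9,0,0,0],[-1,-0.3,0,-0.8,0,0,0],[-1,-0.6,0,-0.3,0,0,0]]'|grep -E "force|tool"
python3 -m handwheel '[[-1,-1,0.06,0,0,0,0],[-1,-1,0.06,0,0,0,0],[-1,-1,0.06,0,0,0,0],[-1,-1,0.06,0,0,0,0],[-1,-1,0.06,0,0,0,0]]'>/dev/null
python3 -m handwheel '[[-1,-1,0.06,0,0,0,0],[-1,-1,0.06,0,0,0,0],[-1,-1,0.06,0,0,0,0],[-1,-1,0.06,0,0,0,0],[-1,-1,0.06,0,0,0,0]]'>/dev/null
python3 -m handwheel '[[-1,-1,0.06,0,0,0,0],[-1,-1,0.06,0,0,0,0],[-1,-1,0.06,0,0,0,0],[-1,-1,0.06,0,0,0,0],[-1,-1,0.06,0,0,0,0]]'>/dev/null
python3 -m handwheel '[[-1,-1,0.06,0,0,0,0],[-1,-1,0.06,0,0,0,0],[-1,-1,0.06,0,0,0,0],[-1,-1,0,0,0,0,0],[-1,-1,0,0,0,0,0]]'>/dev/null
python3 -m handwheel '[[-1,-1,0,0,0,0,0],[-1,-0.6,0,0,0,0,0],[-1,-0.34,0,0,0,0,0],[-1,0,0,0,0,0,0]]'|grep -E "force|tool"
python3 -m handwheel '[[-1,0,0,0.7,0,0,0],[-1,0,0,0.9,0,0,0],[-1,0,0,0.8,0,0,0],[-1,0,0,0.35,0,0,0],[-1,0,0,0.15,0,0,0]]'|grep -E "force|tool"
python3 -m handwheel '[[-1,0,0,0.05,0,0,0],[-1,0,0,0,0,0,0]]'|grep -E "force: \[|tool"
python3 -m handwheel '[[-1,0,0,0.03,0,0,0],[-1,0,0,0,0,0,0]]'|grep -E "force: \[|tool"
```

```text
tool_pos: [0.4959, -0.3355, 0.3274]
force: [-0.3, -0.0, -1.2]
gripper_force: 29.3
tool_pos: [0.4947, 0.2138, 0.325]
force: [-0.5, -0.9, -2.1]
gripper_force: 29.3
tool_pos: [0.4949, 0.2132, 0.2525]
force: [0.2, 0.6, -1.8]
gripper_force: 29.3
tool_pos: [0.4949, 0.2137, 0.252]
force: [0.2, -0.4, -1.7]
tool_pos: [0.4948, 0.2136, 0.2509]
force: [-0.5, 0.2, -2.5]
```

```bash
python3 -m handwheel '[[-1,0,0,0.03,0,0,0],[-1,0,0,0,0,0,0]]'|grep -E "force: \[|tool"
python3 -m handwheel '[[1,0,0,0,0,0,0],[1,0,0,0,0,0,0],[1,0,0,0,0,0,0],[1,0,0,-0.3,0,0,0],[1,0,0,-0.8,0,0,0]]'|grep -E "force: \[|tool"
python3 -m handwheel '[[1,0,0,-1,0,0,0],[1,0,0,-0.9,0,0,0]]'
python3 go.py .498 -.3057 .325
python3 - <<'E'
from h import *
print(get_obs()["joint_pos"])
s=snapshot("scene");crop(s,160,210,290,310,6,"pics/b1.png")
E
```

```text
tool_pos: [0.4949, 0.2138, 0.2504]
force: [-1.6, 0.9, 4.8]
tool_pos: [0.4945, 0.2134, 0.2772]
force: [-0.7, -0.2, 0.0]
clock: 32.6
tool_pos: [0.4948, 0.2136, 0.3263]
orientation: [-180.0, 0.0, -92.7]
force: [-0.0, -0.6, -0.4]
opening: 0.0877
gripper_force: 0.0
at [0.4948 0.2136 0.3263] [-1.7997e+02  2.0000e-02 -9.2710e+01] t 32.6 open 0.0877
units [20.74 -1.11  0.05]
[ 4.42014382e+01  1.16017614e+01 -2.27964404e+01  8.84526244e-03
 -5.55687041e+01 -4.69193134e+01]
```

View pics/b1.png

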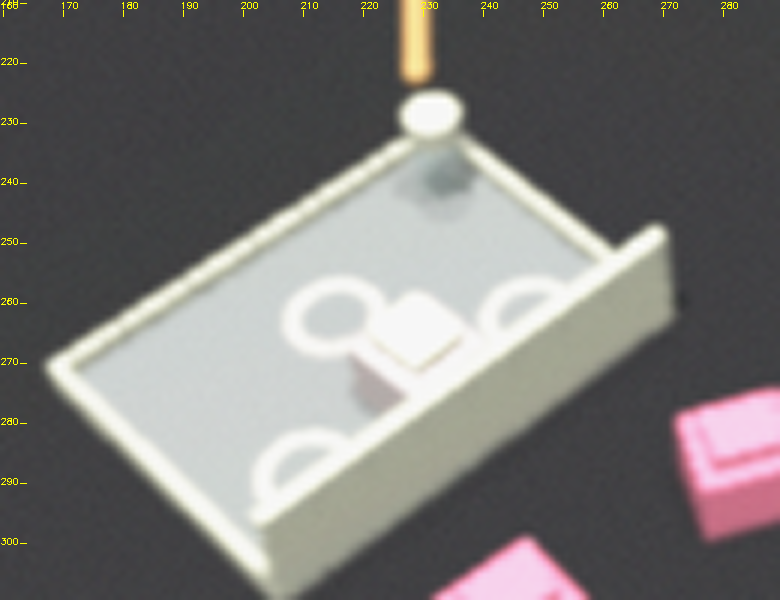

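The rack now holds only the holder (wax centre about (417,330) in the crop) and the vial. I'll take the top view of it as well.

Run:
```python
from h import *
s=snapshot("top");crop(s,400,170,506,262,6,"pics/b2.png")
```

```text
(no output)
```

View pics/b2.png

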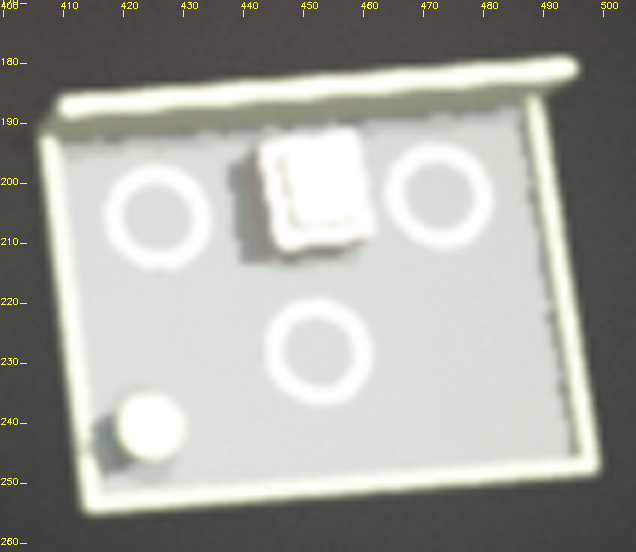

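Run:
```python
from m import *
np.set_printoptions(precision=4,suppress=True)
M=[r(a,.004) for a in[(158,217),(438,196),(319,352)]];print("marks",M)
print("mark dir",np.degrees(np.arctan2(*(M[0]-M[1])[::-1]))-90, "holder nominal",(M[0]+M[1])/2)
c=[r(a,.034) for a in[(259,146),(281,252),(375,234)]]
print("block corners",c,"centre",(c[0]+c[2])/2,np.linalg.norm(c[0]-c[1]),np.linalg.norm(c[1]-c[2]))
print("wax",r((327,182),.042),"scene",p((417,330),.042))
```

```text
marks [array([ 0.5049, -0.2527]), array([ 0.4962, -0.3598]), array([ 0.4445, -0.3022])]
mark dir -4.635860481420835 holder nominal [ 0.5006 -0.3062]
block corners [array([ 0.5206, -0.2875]), array([ 0.4801, -0.2872]), array([ 0.4813, -0.3228])] centre [ 0.501  -0.3052] 0.04053577887621368 0.03568694756051052
wax [ 0.502 -0.307] scene [ 0.5039 -0.3053]
```

```bash
python3 -m handwheel '[[1,1,-0.05,0,0,0,0],[1,1,-0.05,0,0,0,0],[1,1,-0.05,0,0,0,0],[1,1,-0.05,0,0,0,0],[1,1,-0.05,0,0,0,0]]'>/dev/null
python3 -m handwheel '[[1,1,-0.05,0,0,0,0],[1,1,-0.05,0,0,0,0],[1,1,-0.05,0,0,0,0],[1,1,-0.05,0,0,0,0],[1,1,-0.05,0,0,0,0]]'>/dev/null
python3 -m handwheel '[[1,1,-0.05,0,0,0,0],[1,1,-0.05,0,0,0,0],[1,1,-0.05,0,0,0,0],[1,1,-0.05,0,0,0,0],[1,1,-0.05,0,0,0,0]]'>/dev/null
python3 -m handwheel '[[1,1,-0.05,0,0,0,0],[1,1,-0.05,0,0,0,0],[1,1,-0.05,0,0,0,0],[1,1,-0.05,0,0,0,0],[1,1,-0.05,0,0,0,0]]'>/dev/null
python3 -m handwheel '[[1,0.7,-0.2,0,0,0,1],[1,0,0,0,0,0,1],[1,0,0,0,0,0,1],[1,0,0,0,0,0,1],[1,0,0,0,0,0,1]]'>/dev/null
python3 -m handwheel '[[1,0,0,0,0,0,1],[1,0,0,0,0,0,1],[1,0,0,0,0,0,1],[1,0,0,0,0,0,1],[1,0,0,0,0,0,1]]'>/dev/null
python3 -m handwheel '[[1,0,0,0,0,0,1],[1,0,0,0,0,0,1],[1,0,0,0,0,0,1],[1,0,0,0,0,0,1],[1,0,0,0,0,0,0.4]]'>/dev/null
python3 -m handwheel '[[1,0,0,0,0,0,0]]'
python3 go.py .5018 -.306 .193
```

```text
clock: 37.3
tool_pos: [0.4993, -0.3051, 0.3241]
orientation: [180.0, -0.1, -179.1]
force: [-0.0, 0.6, 0.3]
opening: 0.0879
gripper_force: 0.0
at [ 0.4993 -0.3051  0.3241] [ 1.7997e+02 -9.0000e-02 -1.7913e+02] t 37.3 open 0.0879
units [-0.11 -0.04  5.24]
```

```bash
python3 -m handwheel '[[1,-0.11,-0.04,0.7,0,0,0],[1,0,0,1,0,0,0],[1,0,0,1,0,0,0],[1,0,0,1,0,0,0],[1,0,0,0.8,0,0,0]]'|grep -E "force: \[|tool"
python3 -m handwheel '[[1,0,0,0.5,0,0,0],[1,0,0,0.22,0,0,0],[1,0,0,0,0,0,0]]'|grep -E "force: \[|tool"
python3 go.py .5018 -.306 .1935
```

```text
tool_pos: [0.5022, -0.3056, 0.21]
force: [0.5, -0.8, 0.2]
tool_pos: [0.503, -0.3057, 0.1942]
force: [-0.1, 0.1, 0.3]
at [ 0.503  -0.3057  0.1942] [ 1.800e+02 -2.000e-02 -1.791e+02] t 38.3 open 0.0875
units [ 0.05 -0.01  0.03]
```

```bash
python3 -m handwheel '[[-1,0,0,0,0,0,0],[-1,0,0,0,0,0,0],[-1,0,0,0,0,0,0],[-1,0,0,0,0,0,0],[-1,0,0,0,0,0,0]]'
python3 -m handwheel '[[-1,0,0,0,0,0,0],[-1,0,0,-0.3,0,0,0],[-1,0,0,-0.7,0,0,0],[-1,0,0,-0.9,0,0,-0.9],[-1,0,0,-0.9,0,0,-0.8]]'
python3 -m handwheel '[[-1,0,0,-0.4,0,0,0],[-1,0,0,0,0,0,0]]'
python3 go.py .5753 .0137 .28
```

```text
clock: 38.92
tool_pos: [0.503, -0.3057, 0.1945]
orientation: [-180.0, 0.0, -179.1]
force: [-0.1, -0.5, -0.4]
opening: 0.0431
gripper_force: 0.0
clock: 39.55
tool_pos: [0.5028, -0.3057, 0.2654]
orientation: [180.0, -0.0, -168.8]
force: [0.3, -0.6, -0.5]
opening: 0.0358
gripper_force: 29.7
clock: 39.8
tool_pos: [0.503, -0.3057, 0.275]
orientation: [-180.0, 0.1, -169.0]
force: [-0.1, -1.1, -1.8]
opening: 0.0358
gripper_force: 29.7
at [ 0.503  -0.3057  0.275 ] [-1.7998e+02  7.0000e-02 -1.6903e+02] t 39.8 open 0.0358
units [-5.27 11.99 -0.2 ]
```

```bash
python3 -m handwheel '[[-1,-0.2,0.5,-0.1,0,0,0],[-1,-0.44,1,-0.1,0,0,0],[-1,-0.44,1,0,0,0,0],[-1,-0.44,1,0,0,0,0],[-1,-0.44,1,0,0,0,0]]'>/dev/null
python3 -m handwheel '[[-1,-0.44,1,0,0,0,0],[-1,-0.44,1,0,0,0,0],[-1,-0.44,1,0,0,0,0],[-1,-0.44,1,0,0,0,0],[-1,-0.44,1,0,0,0,0]]'>/dev/null
python3 -m handwheel '[[-1,-0.44,1,0,0,0,0],[-1,-0.44,1,0,0,0,0],[-1,-0.23,0.5,0,0,0,0],[-1,0,0,0,0,0,0],[-1,0,0,0,0,0,0]]'
python3 go.py .5753 .0137 .2205
python3 - <<'E'
from h import *
s=snapshot("scene");crop(s,280,150,410,250,6,"pics/c1.png")
E
```

```text
clock: 41.68
tool_pos: [0.5742, 0.0137, 0.279]
orientation: [-180.0, -0.1, -168.9]
force: [0.4, -0.5, -1.2]
opening: 0.0357
gripper_force: 29.7
at [0.5742 0.0137 0.279 ] [-1.8000e+02 -5.0000e-02 -1.6894e+02] t 41.675 open 0.0357
units [-0.04 -0.01  2.34]
```

View pics/c1.png

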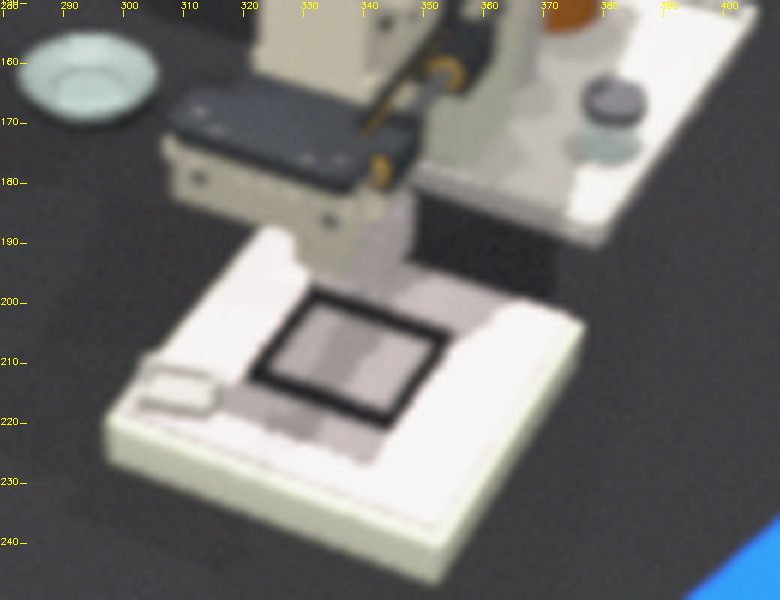

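The holder is in the grip above the plate, and the frame's outer corners at crop (318,288), (455,335), (388,430), (248,375) give a second fix on the frame centre.

```bash
python3 - <<'E'
from m import *
print(np.mean([ray(S,280+a/6-.5,150+b/6-.5,.038)[:2] for a,b in[(318,288),(455,335),(388,430),(248,375)]],axis=0))
E
python3 -m handwheel '[[-1,-0.04,0,0.5,0,0,0],[-1,0,0,0.7,0,0,0],[-1,0,0,0.5,0,0,0],[-1,0,0,0.3,0,0,0],[-1,0,0,0.15,0,0,0]]'|grep -E "force: \[|tool"
```

```text
[0.58031098 0.01159643]
tool_pos: [0.5756, 0.0142, 0.2251]
force: [1.0, 0.0, -0.9]
```

```bash
python3 -m handwheel '[[-1,-0.06,0,0.08,0,0,0],[-1,0,0,0,0,0,0]]'|grep -E "force: \[|tool"
python3 -m handwheel '[[-1,0,0,0.05,0,0,0],[-1,0,0,0,0,0,0]]'|grep -E "force: \[|tool"
python3 -m handwheel '[[-1,0,0,0.03,0,0,0],[-1,0,0,0,0,0,0]]'|grep -E "force: \[|tool"
```

```text
tool_pos: [0.5773, 0.0146, 0.2239]
force: [1.2, -0.2, -0.2]
tool_pos: [0.577, 0.0145, 0.2226]
force: [-0.2, -0.1, -0.6]
tool_pos: [0.577, 0.0145, 0.2217]
force: [-0.4, -0.6, -0.1]
```

```bash
python3 -m handwheel '[[-1,0,0,0.03,0,0,0],[-1,0,0,0,0,0,0]]'|grep -E "force: \[|tool"
python3 -m handwheel '[[-1,0,0,0.03,0,0,0],[-1,0,0,0,0,0,0]]'|grep -E "force: \[|tool"
```

```text
tool_pos: [0.577, 0.0145, 0.2208]
force: [0.2, -0.3, -1.1]
tool_pos: [0.5771, 0.0146, 0.2204]
force: [-0.3, 0.1, 3.2]
```

```bash
python3 -m handwheel '[[1,0,0,0,0,0,0],[1,0,0,0,0,0,0],[1,0,0,0,0,0,0],[1,0,0,-0.3,0,0,0],[1,0,0,-0.9,0,0,0]]'|grep -E "force: \[|tool"
python3 -m handwheel '[[1,0,0,-1,0,0,0],[1,0,0,-1,0,0,0],[1,0,0,-1,0,0,-1],[1,0,0,0,0,0,-1],[1,0,0,0,0,0,-1]]'>/dev/null
python3 -m handwheel '[[1,0,0,0,0,0,-1],[1,0,0,0,0,0,-1],[1,0,0,0,0,0,-1],[1,0,0,0,0,0,-1],[1,0,0,0,0,0,-1]]'>/dev/null
python3 -m handwheel '[[1,0,0,0,0,0,-1],[1,0,0,0,0,0,-1],[1,0,0,0,0,0,-1],[1,0,0,0,0,0,-1],[1,0,0,0,0,0,-0.7]]'>/dev/null
python3 -m handwheel '[[1,0,0,0,0,0,0]]'
python3 go.py .4948 .2136 .325
python3 - <<'E'
from h import *
s=snapshot("scene");crop(s,280,130,420,250,5,"pics/d1.png")
E
```

```text
tool_pos: [0.5766, 0.0144, 0.2498]
force: [0.7, -0.3, 0.1]
clock: 46.32
tool_pos: [0.577, 0.0145, 0.3256]
orientation: [-180.0, 0.0, -92.7]
force: [-1.1, -0.1, 0.1]
opening: 0.0878
gripper_force: 0.0
at [0.577  0.0145 0.3256] [-1.7997e+02  1.0000e-02 -9.2750e+01] t 46.325 open 0.0878
units [-7.8   3.67  0.03]
```

View pics/d1.png

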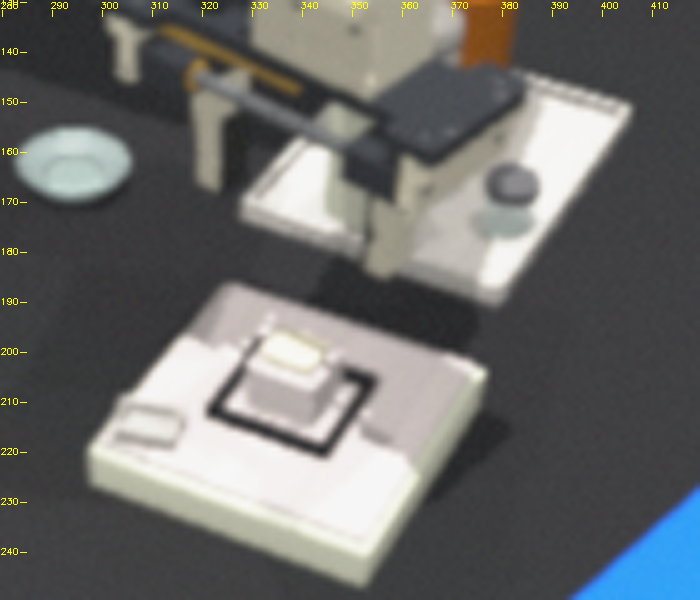

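The holder sits flat inside the black frame. I'll measure its offset numerically in this same view, with the wax centre at crop (293,352).

```bash
python3 - <<'E'
from m import *
g=lambda a,b,z:ray(S,280+a/5-.5,130+b/5-.5,z)[:2]
f=np.mean([g(*a,.038) for a in[(263,333),(380,375),(327,460),(207,412)]],axis=0)
w=g(293,352,.068)
print(f,w,w-f)
E
python3 -m handwheel '[[1,-1,0.47,0,0,0,0],[1,-1,0.47,0,0,0,0],[1,-1,0.47,0,0,0,0],[1,-1,0.47,0,0,0,0],[1,-1,0.47,0,0,0,0]]'>/dev/null
python3 -m handwheel '[[1,-1,0.47,0,0,0,0],[1,-1,0.47,0,0,0,0],[1,-0.8,0.38,0,0,0,0],[1,0,0,0,0,0,0]]'
python3 go.py .4948 .2136 .2497
```

```text
[0.57932444 0.01354641] [0.57825306 0.01139533] [-0.00107138 -0.00215108]
clock: 47.6
tool_pos: [0.4942, 0.2147, 0.3253]
orientation: [-180.0, 0.0, -92.7]
force: [-0.4, -0.1, 0.1]
opening: 0.0875
gripper_force: 0.0
at [0.4942 0.2147 0.3253] [-1.7999e+02  1.0000e-02 -9.2660e+01] t 47.6 open 0.0875
units [ 0.04 -0.02  3.03]
```

The holder is about 2.5 mm off centre, well within tolerance. Now the flask goes back to its pick pose.

```bash
python3 -m handwheel '[[1,0.04,0,0.6,0,0,0],[1,0,0,0.8,0,0,0],[1,0,0,0.8,0,0,0],[1,0,0,0.6,0,0,0],[1,0,0,0.23,0,0,0]]'|grep -E "force: \[|tool"
python3 -m handwheel '[[-1,0,0,0,0,0,0],[-1,0,0,0,0,0,0],[-1,0,0,0,0,0,0],[-1,0,0,0,0,0,0],[-1,0,0,0,0,0,0]]'|grep -vE "clock"
python3 -m handwheel '[[-1,0,0,-0.3,0,0,0],[-1,0,0,-0.7,0,0,0],[-1,0,0,-0.9,0,0,0],[-1,0.3,0,-0.8,0,0,0],[-1,0.6,0,-0.3,0,0,0]]'|grep -E "force|tool"
python3 go.py .4948 -.3581 .325
```

```text
tool_pos: [0.4945, 0.2119, 0.248]
force: [0.2, -0.3, -0.0]
tool_pos: [0.4947, 0.2127, 0.2498]
orientation: [-180.0, 0.0, -92.7]
force: [-0.2, -1.0, 1.1]
opening: 0.0486
gripper_force: 29.4
tool_pos: [0.4936, 0.1901, 0.3257]
force: [0.1, 0.0, -1.0]
gripper_force: 29.3
at [0.4936 0.1901 0.3257] [-1.7993e+02  7.0000e-02 -9.2670e+01] t 49.475 open 0.0482
units [21.9  -1.07  0.  ]
```

```bash
python3 -m handwheel '[[-1,1,-0.05,0,0,0,0],[-1,1,-0.05,0,0,0,0],[-1,1,-0.05,0,0,0,0],[-1,1,-0.05,0,0,0,0],[-1,1,-0.05,0,0,0,0]]'>/dev/null
python3 -m handwheel '[[-1,1,-0.05,0,0,0,0],[-1,1,-0.05,0,0,0,0],[-1,1,-0.05,0,0,0,0],[-1,1,-0.05,0,0,0,0],[-1,1,-0.05,0,0,0,0]]'>/dev/null
python3 -m handwheel '[[-1,1,-0.05,0,0,0,0],[-1,1,-0.05,0,0,0,0],[-1,1,-0.05,0,0,0,0],[-1,1,-0.05,0,0,0,0],[-1,1,-0.05,0,0,0,0]]'>/dev/null
python3 -m handwheel '[[-1,1,-0.05,0,0,0,0],[-1,1,-0.05,0,0,0,0],[-1,1,-0.05,0,0,0,0],[-1,1,-0.05,0,0,0,0],[-1,1,-0.05,0,0,0,0]]'>/dev/null
python3 -m handwheel '[[-1,0.9,0,0,0,0,0],[-1,0.6,0,0,0,0,0],[-1,0.4,0,0,0,0,0],[-1,0,0,0,0,0,0]]'|grep -E "force|tool"
python3 go.py .4948 -.359 .2505
```

```text
tool_pos: [0.4923, -0.3582, 0.3241]
force: [0.5, 0.5, -1.4]
gripper_force: 29.3
at [ 0.4923 -0.3582  0.3241] [ 1.7998e+02  1.0000e-02 -9.2760e+01] t 52.475 open 0.0487
units [ 0.03 -0.1   2.95]
```

```bash
python3 -m handwheel '[[-1,0.03,-0.08,0.7,0,0,0],[-1,0,0,0.9,0,0,0],[-1,0,0,0.8,0,0,0],[-1,0,0,0.35,0,0,0],[-1,0,0,0.12,0,0,0]]'|grep -E "force: \[|tool"
python3 -m handwheel '[[-1,0,0,0.03,0,0,0],[-1,0,0,0,0,0,0]]'|grep -E "force: \[|tool"
python3 -m handwheel '[[-1,0,0,0.03,0,0,0],[-1,0,0,0,0,0,0]]'|grep -E "force: \[|tool"
```

```text
tool_pos: [0.4946, -0.3583, 0.2519]
force: [-0.3, 1.2, -0.9]
tool_pos: [0.4947, -0.3588, 0.2526]
force: [-0.1, -0.4, -1.3]
tool_pos: [0.4945, -0.3588, 0.2514]
force: [-0.4, -0.3, -1.0]
```

```bash
python3 -m handwheel '[[-1,0,0,0.03,0,0,0],[-1,0,0,0,0,0,0]]'|grep -E "force: \[|tool"
python3 -m handwheel '[[-1,0,0,0.03,0,0,0],[-1,0,0,0,0,0,0]]'|grep -E "force: \[|tool"
```

```text
tool_pos: [0.4945, -0.3587, 0.2504]
force: [0.3, -0.4, -2.4]
tool_pos: [0.4946, -0.3588, 0.2498]
force: [-0.5, -0.2, -0.1]
```

```bash
python3 -m handwheel '[[1,0,0,0,0,0,0],[1,0,0,0,0,0,0],[1,0,0,0,0,0,0],[1,0,0,-0.3,0,0,0],[1,0,0,-0.8,0,0,0]]'|grep -E "force: \[|tool"
python3 -m handwheel '[[1,0,0,-1,0,0,0],[1,0,0,-0.9,0,0,0]]'>/dev/null
python3 -m handwheel '[[1,-1,0.06,0,0,0,0],[1,-1,0.06,0,0,0,0],[1,-1,0.06,0,0,0,0],[1,-1,0.06,0,0,0,0],[1,-1,0.06,0,0,0,0]]'>/dev/null
python3 -m handwheel '[[1,-1,0.06,0,0,0,0],[1,-1,0.06,0,0,0,0],[1,-1,0.06,0,0,0,0],[1,-1,0.06,0,0,0,0],[1,-1,0.06,0,0,0,0]]'>/dev/null
python3 -m handwheel '[[1,-1,0.06,0,0,0,0],[1,-1,0.06,0,0,0,0],[1,-1,0.06,0,0,0,0],[1,-1,0.06,0,0,0,0],[1,-1,0.06,0,0,0,0]]'>/dev/null
python3 -m handwheel '[[1,-1,0.06,0,0,0,0],[1,-1,0.06,0,0,0,0],[1,-1,0.06,0,0,0,0],[1,-1,0.06,0,0,0,0],[1,-1,0.06,0,0,0,0]]'>/dev/null
python3 -m handwheel '[[1,-1,0.06,0,0,0,0],[1,-1,0.06,0,0,0,0],[1,-1,0.06,0,0,0,0],[1,-1,0.06,0,0,0,0],[1,-1,0.06,0,0,0,0]]'>/dev/null
python3 -m handwheel '[[1,-0.45,0.1,0,0,0,0],[1,0,0,0,0,0,0]]'
python3 go.py .4829 .2786 .2497
```

```text
tool_pos: [0.4942, -0.3586, 0.2769]
force: [-0.4, -0.5, 0.0]
clock: 58.35
tool_pos: [0.4845, 0.2794, 0.3244]
orientation: [180.0, -0.0, -92.7]
force: [0.4, -0.4, -0.3]
opening: 0.0877
gripper_force: 0.0
at [0.4845 0.2794 0.3244] [ 1.7998e+02 -2.0000e-02 -9.2650e+01] t 58.35 open 0.0877
units [0.04 0.06 2.99]
```

```bash
python3 -m handwheel '[[1,0.04,0.05,0.6,0,0,0],[1,0,0,0.8,0,0,0],[1,0,0,0.8,0,0,0],[1,0,0,0.6,0,0,0],[1,0,0,0.18,0,0,0]]'|grep -E "force: \[|tool"
python3 -m handwheel '[[-1,0,0,0,0,0,0],[-1,0,0,0,0,0,0],[-1,0,0,0,0,0,0],[-1,0,0,0,0,0,0],[-1,0,0,0,0,0,0]]'|grep -vE "clock"
python3 -m handwheel '[[-1,0,0,-0.3,0,0,0],[-1,0,0,-0.7,0,0,0],[-1,0,0,-0.9,0,0,0],[-1,0.3,0,-0.8,0,0,0],[-1,0.6,0,-0.3,0,0,0]]'|grep -E "force|tool"
python3 go.py .4432 -.2988 .325
```

```text
tool_pos: [0.4832, 0.277, 0.2488]
force: [-0.6, -0.3, -0.2]
tool_pos: [0.4834, 0.2778, 0.2504]
orientation: [-180.0, 0.0, -92.7]
force: [0.0, 0.0, 1.3]
opening: 0.0431
gripper_force: 30.2
tool_pos: [0.4824, 0.2552, 0.3265]
force: [-0.5, 0.2, -3.2]
gripper_force: 30.0
at [0.4824 0.2552 0.3265] [-1.7993e+02  8.0000e-02 -9.2670e+01] t 60.225 open 0.0434
units [22.21  0.53  0.03]
```

```bash
python3 -m handwheel '[[-1,1,0.03,0,0,0,0],[-1,1,0.03,0,0,0,0],[-1,1,0.03,0,0,0,0],[-1,1,0.03,0,0,0,0],[-1,1,0.03,0,0,0,0]]'>/dev/null
python3 -m handwheel '[[-1,1,0.03,0,0,0,0],[-1,1,0.03,0,0,0,0],[-1,1,0.03,0,0,0,0],[-1,1,0.03,0,0,0,0],[-1,1,0.03,0,0,0,0]]'>/dev/null
python3 -m handwheel '[[-1,1,0.03,0,0,0,0],[-1,1,0.03,0,0,0,0],[-1,1,0.03,0,0,0,0],[-1,1,0.03,0,0,0,0],[-1,1,0.03,0,0,0,0]]'>/dev/null
python3 -m handwheel '[[-1,1,0.03,0,0,0,0],[-1,1,0.03,0,0,0,0],[-1,1,0.03,0,0,0,0],[-1,1,0,0,0,0,0],[-1,1,0,0,0,0,0]]'>/dev/null
python3 -m handwheel '[[-1,1,0,0,0,0,0],[-1,0.8,0,0,0,0,0],[-1,0.41,0,0,0,0,0],[-1,0,0,0,0,0,0]]'|grep -E "force|tool"
python3 go.py .4432 -.299 .2515
```

```text
tool_pos: [0.442, -0.2993, 0.3249]
force: [-0.2, -0.9, -1.5]
gripper_force: 30.0
at [ 0.442  -0.2993  0.3249] [ 1.7998e+02  1.0000e-02 -9.2800e+01] t 63.225 open 0.0439
units [-0.02 -0.05  2.94]
```

```bash
python3 -m handwheel '[[-1,0,-0.05,0.7,0,0,0],[-1,0,0,0.9,0,0,0],[-1,0,0,0.8,0,0,0],[-1,0,0,0.35,0,0,0],[-1,0,0,0.15,0,0,0]]'|grep -E "force: \[|tool"
python3 -m handwheel '[[-1,0,0,0.04,0,0,0],[-1,0,0,0,0,0,0]]'|grep -E "force: \[|tool"
python3 -m handwheel '[[-1,0,0,0.03,0,0,0],[-1,0,0,0,0,0,0]]'|grep -E "force: \[|tool"
```

```text
tool_pos: [0.4439, -0.2985, 0.2525]
force: [-0.1, 0.1, -1.7]
tool_pos: [0.444, -0.2988, 0.2522]
force: [-0.7, -0.1, -1.7]
tool_pos: [0.4438, -0.2988, 0.2511]
force: [0.3, 0.3, -1.1]
```

```bash
python3 -m handwheel '[[-1,0,0,0.03,0,0,0],[-1,0,0,0,0,0,0]]'|grep -E "force: \[|tool"
python3 -m handwheel '[[1,0,0,0,0,0,0],[1,0,0,0,0,0,0],[1,0,0,0,0,0,0],[1,0,0,-0.3,0,0,0],[1,0,0,-0.8,0,0,0]]'|grep -E "force: \[|tool"
python3 -m handwheel '[[1,0,0,-1,0,0,0],[1,0,0,-0.9,0,0,0]]'>/dev/null
python3 -m handwheel '[[1,-1,0,0,0,0,0],[1,-1,0,0,0,0,0],[1,-1,0,0,0,0,0],[1,-1,0,0,0,0,0],[1,-1,0,0,0,0,0]]'>/dev/null
python3 -m handwheel '[[1,-1,0,0,0,0,0],[1,-1,0,0,0,0,0],[1,-1,0,0,0,0,0],[1,-1,0,0,0,0,0],[1,-1,0,0,0,0,0]]'>/dev/null
python3 -m handwheel '[[1,-1,0,0,0,0,0],[1,-1,0,0,0,0,0],[1,-1,0,0,0,0,0],[1,-1,0,0,0,0,0],[1,-1,0,0,0,0,0]]'>/dev/null
python3 -m handwheel '[[1,-1,0,0,0,0,0],[1,-1,0,0,0,0,0],[1,-1,0,0,0,0,0],[1,-1,0,0,0,0,0],[1,-1,0,0,0,0,0]]'>/dev/null
python3 -m handwheel '[[1,-1,0,0,0,0,0],[1,-1,0,0,0,0,0],[1,-1,0,0,0,0,0],[1,-1,0,0,0,0,0],[1,-1,0,0,0,0,0]]'>/dev/null
python3 -m handwheel '[[1,-0.8,0,0,0,0,0],[1,0,0,0,0,0,0]]'
python3 go.py .4723 .346 .2497
```

```text
tool_pos: [0.4438, -0.2988, 0.2504]
force: [-0.8, -0.1, 0.6]
tool_pos: [0.4435, -0.2987, 0.2775]
force: [0.2, -0.3, 0.4]
clock: 68.85
tool_pos: [0.4744, 0.3471, 0.3248]
orientation: [180.0, -0.0, -92.7]
force: [0.3, -0.7, 1.2]
opening: 0.0878
gripper_force: 0.0
at [0.4744 0.3471 0.3248] [ 1.7999e+02 -2.0000e-02 -9.2650e+01] t 68.85 open 0.0878
units [0.05 0.08 3.  ]
```

```bash
python3 -m handwheel '[[1,0.04,0.07,0.6,0,0,0],[1,0,0,0.8,0,0,0],[1,0,0,0.8,0,0,0],[1,0,0,0.6,0,0,0],[1,0,0,0.2,0,0,0]]'|grep -E "force: \[|tool"
python3 -m handwheel '[[-1,0,0,0,0,0,0],[-1,0,0,0,0,0,0],[-1,0,0,0,0,0,0],[-1,0,0,0,0,0,0],[-1,0,0,0,0,0,0]]'|grep -vE "clock"
python3 -m handwheel '[[-1,0,0,-0.3,0,0,0],[-1,0,0,-0.7,0,0,0],[-1,0,0,-0.9,0,0,0],[-1,0.3,0,-0.8,0,0,0],[-1,0.6,0,-0.3,0,0,0]]'|grep -E "force|tool"
python3 go.py .502 -.2545 .325
```

```text
tool_pos: [0.4723, 0.3439, 0.2489]
force: [-0.1, 0.2, 0.7]
tool_pos: [0.4728, 0.3448, 0.2507]
orientation: [-180.0, 0.0, -92.7]
force: [0.3, 0.5, 3.1]
opening: 0.0553
gripper_force: 30.0
tool_pos: [0.4714, 0.322, 0.3261]
force: [0.8, -0.2, -3.2]
gripper_force: 30.0
at [0.4714 0.322  0.3261] [-1.7997e+02  6.0000e-02 -9.2690e+01] t 70.725 open 0.0559
units [ 2.298e+01 -2.300e+00  2.000e-02]
```

```bash
python3 -m handwheel '[[-1,1,-0.1,0,0,0,0],[-1,1,-0.1,0,0,0,0],[-1,1,-0.1,0,0,0,0],[-1,1,-0.1,0,0,0,0],[-1,1,-0.1,0,0,0,0]]'>/dev/null
python3 -m handwheel '[[-1,1,-0.1,0,0,0,0],[-1,1,-0.1,0,0,0,0],[-1,1,-0.1,0,0,0,0],[-1,1,-0.1,0,0,0,0],[-1,1,-0.1,0,0,0,0]]'>/dev/null
python3 -m handwheel '[[-1,1,-0.1,0,0,0,0],[-1,1,-0.1,0,0,0,0],[-1,1,-0.1,0,0,0,0],[-1,1,-0.1,0,0,0,0],[-1,1,-0.1,0,0,0,0]]'>/dev/null
python3 -m handwheel '[[-1,1,-0.1,0,0,0,0],[-1,1,-0.1,0,0,0,0],[-1,1,-0.1,0,0,0,0],[-1,1,-0.1,0,0,0,0],[-1,1,-0.1,0,0,0,0]]'>/dev/null
python3 -m handwheel '[[-1,1,-0.1,0,0,0,0],[-1,0.9,-0.1,0,0,0,0],[-1,0.7,-0.1,0,0,0,0],[-1,0.38,0,0,0,0,0],[-1,0,0,0,0,0,0]]'|grep -E "force|tool"
python3 go.py .502 -.2545 .2515
```

```text
tool_pos: [0.5014, -0.2549, 0.325]
force: [-0.4, 0.3, -3.1]
gripper_force: 30.0
at [ 0.5014 -0.2549  0.325 ] [ 1.7998e+02  1.0000e-02 -9.2770e+01] t 73.85 open 0.0555
units [-0.02 -0.02  2.94]
```

```bash
python3 -m handwheel '[[-1,0,-0.02,0.7,0,0,0],[-1,0,0,0.9,0,0,0],[-1,0,0,0.8,0,0,0],[-1,0,0,0.35,0,0,0],[-1,0,0,0.15,0,0,0]]'|grep -E "force: \[|tool"
python3 -m handwheel '[[-1,0,0,0.04,0,0,0],[-1,0,0,0,0,0,0]]'|grep -E "force: \[|tool"
python3 -m handwheel '[[-1,0,0,0.03,0,0,0],[-1,0,0,0,0,0,0]]'|grep -E "force: \[|tool"
```

```text
tool_pos: [0.5023, -0.2541, 0.2526]
force: [-0.7, -0.0, -2.3]
tool_pos: [0.5025, -0.2545, 0.2523]
force: [-0.9, -0.1, -3.7]
tool_pos: [0.5022, -0.2545, 0.2512]
force: [-0.7, 0.3, -2.9]
```

Lower until it touches, release, lift, and move the arm out of view for a final check.

```bash
python3 -m handwheel '[[-1,0,0,0.03,0,0,0],[-1,0,0,0,0,0,0]]'|grep -E "force: \[|tool"
python3 -m handwheel '[[1,0,0,0,0,0,0],[1,0,0,0,0,0,0],[1,0,0,0,0,0,0],[1,0,0,-0.3,0,0,0],[1,0,0,-0.8,0,0,0]]'|grep -E "force: \[|tool"
python3 -m handwheel '[[1,0,0,-1,0,0,0],[1,0,0,-1,0,0,0],[1,0,0,-1,0,0,0],[1,0,0,-0.5,0,0,0]]'>/dev/null
python3 -m handwheel '[[1,-1,0.2,0,0,0,0],[1,-1,0.2,0,0,0,0],[1,-1,0.2,0,0,0,0],[1,-1,0.2,0,0,0,0],[1,-1,0.2,0,0,0,0]]'>/dev/null
python3 -m handwheel '[[1,-1,0.2,0,0,0,0],[1,-1,0.2,0,0,0,0],[1,-1,0.2,0,0,0,0],[1,-1,0.2,0,0,0,0],[1,-1,0.2,0,0,0,0]]'>/dev/null
python3 -m handwheel '[[1,-1,0,0,0,0,0],[1,-1,0,0,0,0,0],[1,-1,0,0,0,0,0],[1,-1,0,0,0,0,0],[1,-1,0,0,0,0,0]]'>/dev/null
python3 -m handwheel '[[1,0,0,0,0,0,0],[1,0,0,0,0,0,0]]'
python3 - <<'E'
from h import *
s=snapshot("top");crop(s,250,130,510,262,3,"pics/e1.png")
s=snapshot("top");crop(s,400,170,506,262,6,"pics/e2.png")
E
```

```text
tool_pos: [0.5023, -0.2546, 0.2507]
force: [-0.8, -0.1, 2.8]
tool_pos: [0.5019, -0.2544, 0.2775]
force: [0.5, 0.3, 0.4]
clock: 78.47
tool_pos: [0.4698, 0.1222, 0.3649]
orientation: [180.0, -0.0, -92.7]
force: [-0.2, -0.0, -0.7]
opening: 0.0874
gripper_force: 0.0
```

View pics/e1.png

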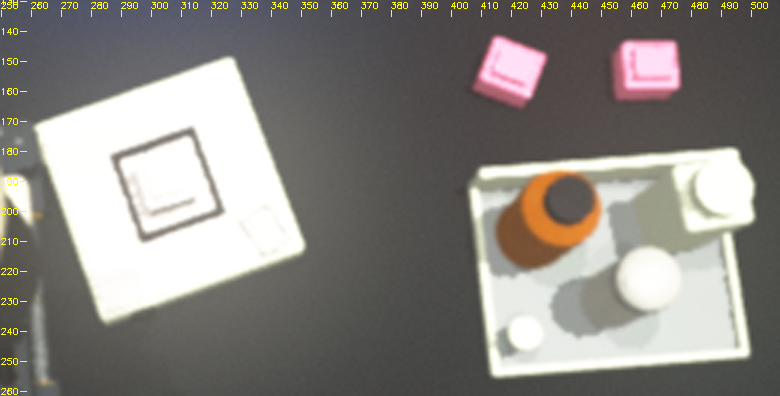

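View pics/e2.png

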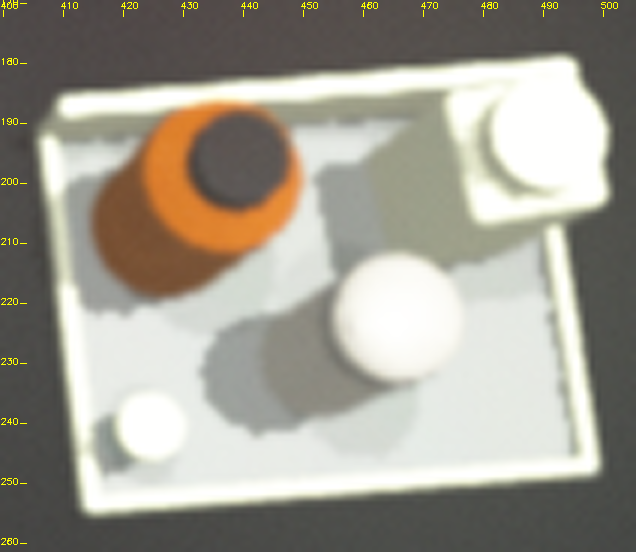

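The final view matches the first to within about 2 crop pixels (under 1 mm): bottle cap (239,160), canister (398,316), flask cap (548,133). All three stand upright, and the holder is inside the frame.

```bash
python3 -c "
from plant import *
print(close_job())"
```

```text
the job is handed in; nothing more can be done
None
```

I handed the job in at about 79 s of the 147 s allowed; the hand-in printed no verdict. By the final camera view, the holder is flat inside the frame (about 2.5 mm off centre) and all three containers are back upright within about 1 mm of where they started. No shift of the vial, jar or mould showed in the views.

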